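# Put the H-pattern shifter into the green gear

### The arm

A 7-joint arm with a two-finger parallel gripper is mounted at the origin on a cart in front of the work surface, level with it; the furniture and walls round the work are solid. World frame = base frame: x ahead of the robot, y to its left, z up, the work surface at z = 0. Lengths are in m, angles in rad, forces in N, time in s.
With the tool pointing down it reaches from about 0.425 to 0.925 m from the base axis. Payload 6.8 kg.
Tool frame: the origin (TCP) lies between the finger pads; the fingertips stand env.finger_overhang ahead of it and the grasp point (between the pads) lies 3 mm ahead of it (env.finger_overhang is the distance from the TCP to the fingertips, in m); z points along the fingers, y is the direction in which the jaws open and shut (so a half turn about z gives the same grasp; the last joint's range is limited). The gripper opens to 88 mm and grips with 3 to 60 N. Pads are 20 mm wide; open, the fingers measure 115 mm over their backs; the gripper's body (75 mm by 178 mm) begins 61 mm behind the grasp point.
Start: joints at [1.113, 0.477, 0.022, 1.555, -0.011, 1.109, -0.083], TCP at [0.231, -0.634, 0.245] pointing down, gripper open.
Joint ranges: [-2.96, 2.96], [-0.34, 2.1], [-1.41, 1.46], [0.24, 2.44], [-1.37, 4.51], [0.17, 1.92], [-2.96, 2.96]. Speed limits (rad/s): [2.39, 2.39, 3.14, 3.14, 3.14, 3.14, 3.14].

### API

Orientations are given as a rotation vector (axis times angle).
In Python, from rig import env, cams gives the robot as it stands. The module is installed in compiled form; this text tells all that it offers.
- The arm moves only by the tool jog_arm, never from a script. Its argument "moves" is text: rows parted by semicolons, each of 5 numbers parted by spaces: the shift along the tool's x, y, z in mm, then the turn about the tool's z in rad, then the closure in counts, from 0 (fully open) to 255 (shut). In form: tx ty tz twist jaw; .... A call has 1 to 5 rows; each row shifts and turns the pose as measured when the row begins, along the tool's axes as they then stand; what a row does not reach is not made up. A row lasts 1/8 s, in which the tool goes at most 62.5 mm and 10.7 degrees, less where a joint would pass 70% of its speed; a pose out of reach is approached as far as the arm can. A call is refused whole if a number of a shift passes 62.5 or a number of a turn 0.188, either way. A call with a gripper value outside its range is refused whole. The fingers move at their own pace and stop on an object; "squeeze" is the grip in N (left out, the last holds). Time passes only in rows, so rows that do not move let the fingers close. It gives the time, the measured TCP pose, the force and the opening at its end, in the units of the state.
- env.sense(): the state, without advancing time (a new reading comes with each control period).
- cams.capture(name): name is "side" or "top"; returns the picture (420x560x3 uint8, blue, green, red); there is no depth.
- cams.camera_model(name): a dict with "mtx" (3x3 intrinsics, pixels), "R" (3x3) and "t" (3): a world point X has camera coordinates R X + t. Camera axes: x right, y down, z forward; pixel columns grow to the right and rows downward; lengths in m; the calibration is good to about 2 mm. A picture is of the moment at which its call begins. camera_model takes no time and is no camera call.
- env.finish_job(): hands the job in, once; it reports no verdict.
The state is a dict: "t": time; "q": joint angles; "joint_velocities": joint speeds; "tau": joint torques, N m; "ee_pos": TCP position; "tcp_rot": TCP orientation; "ft_force": force on the tool from outside, world axes, zero at the start; "ft_torque": the same for the moment, N m; "width": finger opening in m.
Only numpy, scipy, OpenCV 4.12 (cv2) and the standard library are available. Lean on these libraries where they do the work, as an engineer would, in place of code of your own. Each camera call takes 0.05 s, during which the arm holds its last target.

### The job

The gear shifter on the desk stands in its near middle slot. Push its ball-topped lever through the H-gate - out to the cross channel, sideways, and then fully home in the corner slot marked by the green disc - without going into any other slot on the way. Only push it with the fingertips or the outside of the fingers, never take the knob or lever between them; leave the flux jar, mouse and battery where they stand, and move clear of the lever at the end.

Things in the scene. Friction and masses are not known exactly. Their poses are not given: they have to be found in the camera images.
- shifter: Black gear shifter, fixed to the desk, 106 x 114 mm (x by y) in plan, bright aluminium gate plate on top (upper face 100 mm above the desk). Origin: centre of its underside. x points ahead, away from the robot at yaw 0 (yaw within 0.35 rad either way), y to its left, z up. The lever tilts about a pivot on its vertical centre line, 10 mm above the origin.
- gate (a point): Centre of the gate plate's upper face; axes as the shifter's. Three slots along x (left, middle, right, 26 mm apart, 14 mm wide) joined halfway by a cross channel along y, 18 mm wide: three far slots (+x), three near (-x). The 12 mm wide gate fingers between the slots have round noses; the 10 mm lever stem cannot pass through them.
- knob (a point): Centre of the black ball knob, 40 mm in diameter, on the lever, 145 mm from its pivot: 155 mm above the desk when upright, 150 when home in a middle slot, 145 in a corner slot. In the gate's x, y: x = 0 in the cross channel, +37/-37 mm home in a far/near slot; y = 0 middle, +39/-39 mm left/right. No spring: 1 to 2 N of friction, stays where left. z up the lever.
- lever_fore (a joint): Fore-aft tilt of the lever in rad: 0 in the cross channel, up to +0.26 at the end of a far slot (knob away along the shifter's +x), down to -0.26 at the end of a near slot. Starts between -0.26 and -0.2.
- lever_side (a joint): Sideways tilt of the lever in rad: 0 in the middle column, +0.28 at the stop in the left column (knob towards the shifter's +y), -0.28 at the stop in the right column.
- mark_green: Green disc, 16 mm in diameter, 3 mm thick, fixed on the gate plate outside the corner slot to be chosen. Origin: centre of its underside, at x = +24 or -24, y = +45 or -45 mm in the gate's axes, with the same signs as the slot it marks. Red, blue and yellow discs mark the other three corner slots; which disc is where differs from run to run.
- flux_jar: Brown jar with a green cap, 70 mm in diameter, 67 mm high, standing loose on the desk on the robot's side of the shifter. Origin: centre of its underside. Not to be disturbed.
- mouse: Grey computer mouse, 104 x 60 x 37 mm, loose on the desk beyond the keyboard, to the left of and beyond the shifter. Origin: centre of its underside. Not to be disturbed.
- battery: White and black block battery, 18 x 26 mm, 48 mm tall, standing loose on the thin grey mat (1.5 mm) beyond the shifter. Origin: centre of its underside. Not to be disturbed.

How it is judged:
By the outcome, as a careful person would: the job done as asked, in the order asked, and still so for the second after the job is handed in, with the robot touching nothing.
It also fails if it takes over 43 s, if anything falls off the work surface, if the arm or the gripper's body presses on something with over 40 N, if the wrist force passes 120 N, or if a joint passes its speed limit or range.

## Working session

There is one attempt and no reset: what is moved stays moved. The work goes in short steps, Python scripts to look and compute and a tool call to move; the robot and the scene stay as the last step left them, time stands still between calls to the robot, and variables do not carry over. Pictures are saved under pics/ and viewed, and the job is handed in when it is done.

Besides the shell and the picture viewer there is one more tool, called after "Emit:" by a JSON object that holds its "method" and its "body". jog_arm: Moves the arm, as the interface text tells. Its arguments: {"type":"object","properties":{"moves":{"type":"string"},"squeeze":{"type":"number"}},"required":["moves"]}

```bash
mkdir -p pics; python3 - <<'E'
from rig import env,cams
import cv2,numpy as np
s=env.sense()
for k in s: print(k,np.round(s[k],3))
print(env.finger_overhang)
for n in("side","top"):
    im=cams.capture(n);cv2.imwrite(f"pics/{n}0.png",im)
    m=cams.camera_model(n);print(n,m)
E
```

```text
t 0.0
q [ 1.113  0.478  0.022  1.556 -0.012  1.109 -0.083]
joint_velocities [ 0.001  0.     0.001 -0.002  0.    -0.     0.   ]
tau [-0.0000e+00 -5.8285e+01  1.5350e+00 -2.7261e+01 -5.4000e-02  1.7000e-02
  0.0000e+00]
ee_pos [ 0.231 -0.634  0.244]
tcp_rot [-3.092e+00 -5.460e-01  1.000e-03]
ft_force [ 0.208 -0.384 -0.076]
ft_torque [0.001 0.017 0.035]
width 0.088
0.022
side {'mtx': array([[513.34391115,   0.        , 271.04696967],
       [  0.        , 513.34391115, 203.68872326],
       [  0.        ,   0.        ,   1.        ]]), 'R': array([[-0.44066706,  0.89762035, -0.00950006],
       [ 0.7125696 ,  0.34334488, -0.61184872],
       [-0.54594606, -0.27639103, -0.79091775]]), 't': array([ 0.44459487, -0.2610757 ,  1.21021557])}
top {'mtx': array([[404.0940378 ,   0.        , 283.92465891],
       [  0.        , 404.0940378 , 210.21577507],
       [  0.        ,   0.        ,   1.        ]]), 'R': array([[ 0.3167191 , -0.9485173 , -0.00198756],
       [-0.92150018, -0.3071999 , -0.23762498],
       [ 0.22478083,  0.07709191, -0.97135494]]), 't': array([-0.40024186,  0.49099216,  0.84498392])}
```

View pics/side0.png

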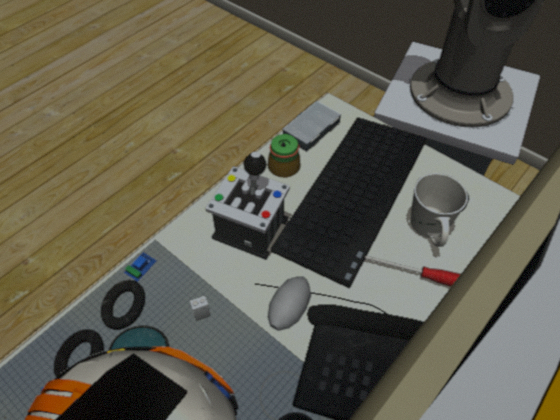

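View pics/top0.png

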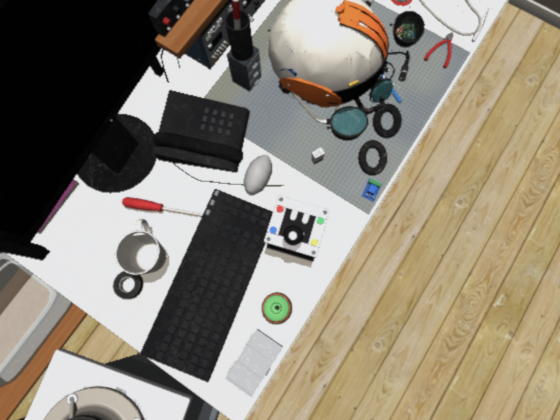

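```bash
python3 - <<'E'
import cv2,numpy as np
a=cv2.imread("pics/side0.png")[130:270,190:310];b=cv2.imread("pics/top0.png")[185:275,250:340]
a=cv2.resize(a,None,fx=4,fy=4,interpolation=2)[:540];b=cv2.resize(b,(540,540),interpolation=2)
cv2.imwrite("pics/c0.png",cv2.resize(np.hstack([a[:540,:480],b]),None,fx=.78,fy=.78))
E
```

```text
(no output)
```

View pics/c0.png

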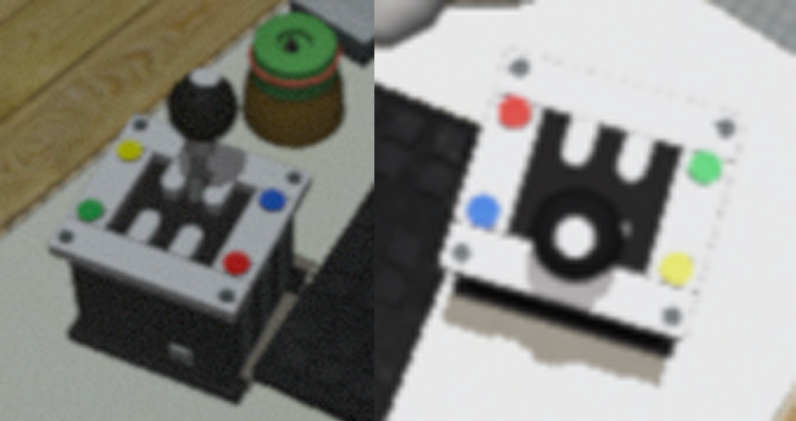

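The green disc is at the far right corner: about (322,220) in the top view and (219,198) in the side view. The knob is near middle. Next I locate everything.

```bash
cat > h.py <<'E'
import cv2,numpy as np
from rig import env,cams
M={n:cams.camera_model(n) for n in("side","top")}
def ray(n,uv):
    m=M[n];d=m["R"].T@np.linalg.solve(m["mtx"],[uv[0],uv[1],1]);return -m["R"].T@m["t"],d
def plane(n,uv,z):
    c,d=ray(n,uv);return c+d*(z-c[2])/d[2]
def tri(a,b):
    A=np.zeros((3,3));B=np.zeros(3)
    for n,uv in(("side",a),("top",b)):
        c,d=ray(n,uv);d=d/np.linalg.norm(d);P=np.eye(3)-np.outer(d,d);A+=P;B+=P@c
    return np.linalg.solve(A,B)
def proj(n,X):
    m=M[n];p=m["mtx"]@(m["R"]@X+m["t"]);return p[:2]/p[2]
ROI={"side":(205,165,290,225),"top":(266,195,332,258)}
HUE={"red":[(0,8),(172,180)],"green":[(45,85)],"blue":[(100,130)],"yellow":[(22,38)]}
def blob(im,n,c,roi=None,smin=90):
    x0,y0,x1,y1=roi or ROI[n];h=cv2.cvtColor(im[y0:y1,x0:x1],cv2.COLOR_BGR2HSV)
    m=np.zeros(h.shape[:2],np.uint8)
    for a,b in HUE[c]: m|=cv2.inRange(h,(a,smin,60),(b,255,255))
    k,l,st,ce=cv2.connectedComponentsWithStats(m)
    i=1+np.argmax(st[1:,4]);return ce[i]+[x0,y0],st[i,4]
E
python3 - <<'E'
from h import *
I={n:cv2.imread(f"pics/{n}0.png") for n in M}
nom={"green":(24,-45),"red":(24,45),"blue":(-24,45),"yellow":(-24,-45)}
P=[];Q=[]
for c in nom:
    r=[]
    for n in("side","top"):
        uv,a=blob(I[n],n,c);r.append(uv);p=plane(n,uv,.103);print(c,n,uv.round(1),a,p.round(4))
    print("   tri",tri(*r).round(4))
    P.append((plane("side",r[0],.103)[:2]+plane("top",r[1],.103)[:2])/2);Q.append(np.array(nom[c])/1000)
P=np.array(P);Q=np.array(Q)
C=P.mean(0);z=((P-C)@[1,1j]*np.conj(Q@[1,1j])).sum();yaw=np.angle(z);R=np.array([[np.cos(yaw),-np.sin(yaw)],[np.sin(yaw),np.cos(yaw)]])
print("gate",C,"yaw",yaw,"scale",abs(z)/(Q**2).sum(),"res mm",((P-C)@R-Q).round(4)*1000)
# knob
for n,roi in(("side",(235,140,275,180)),("top",(275,215,312,252))):
    x0,y0,x1,y1=roi;g=cv2.cvtColor(I[n],cv2.COLOR_BGR2GRAY)[y0:y1,x0:x1]
    m=(g<50).astype(np.uint8);
    for r in m: print("".join(".#"[v] for v in r))
E
```

```text
green side [218.5 197. ] 42 [ 0.5869 -0.308   0.103 ]
green top [320.3 220.4] 29 [ 0.5854 -0.3076  0.103 ]
   tri [ 0.586  -0.308   0.1019]
red side [265.3 214. ] 49 [ 0.5844 -0.2181  0.103 ]
red top [279.5 208.5] 32 [ 0.5828 -0.2177  0.103 ]
   tri [ 0.5833 -0.2181  0.1018]
blue side [276.7 193.7] 47 [ 0.5363 -0.2198  0.103 ]
blue top [272.8 229.7] 36 [ 0.5349 -0.2189  0.103 ]
   tri [ 0.5354 -0.2195  0.1022]
yellow side [215.  173.5] 274 [ 0.5425 -0.3405  0.103 ]
yellow top [314.2 242. ] 32 [ 0.5375 -0.3091  0.103 ]
   tri [ 0.5433 -0.3218  0.1127]
gate [ 0.56134047 -0.2674629 ] yaw 0.06847800346530804 scale 1.0644000222534116 res mm [[ -2.    3.1]
 [  1.6   2.9]
 [  1.6   4.7]
 [ -1.2 -10.7]]
........................................
........................................
........................................
........................................
........................................
........................................
........................................
........................................
........................................
..........................
[... 1950 characters left out ...]
..####...#####..
......#######..........#####..####...
........#####..........#####..####...
.........####..........###########...
..........###..........###########...
..........####........###########....
..........#####......############....
...........#####....#############....
...........###############...###.....
.............###########.............
..............########...............
.................##..................
.....................................
#....................................
####.................................
########.............................
###########..........................
...############......................
......############...................
```

```bash
cat >> h.py <<'E'
G=np.array([.5607,-.2636,.1]);YAW=.028
RZ=np.array([[np.cos(YAW),-np.sin(YAW),0],[np.sin(YAW),np.cos(YAW),0],[0,0,1]])
def g2w(p): return G+RZ@np.array(p)
E
python3 - <<'E'
from h import *
for n in M: print(n,"knob exp",proj(n,g2w([-.037,0,.05])).round(1), proj(n,g2w([-.030,0,.05])).round(1))
print(g2w([-.037,0,.05]),tri((254.6,164),(292.7,234.8)))
I={n:cv2.imread(f"pics/{n}0.png") for n in M}
uv,a=blob(I["top"],"top","yellow");print(plane("top",uv,.103))
uv,a=blob(I["top"],"top","green",(258,288,295,325));print("jar",plane("top",uv,.067),a)
E
```

```text
side knob exp [256.4 162.5] [254.6 165.3]
top knob exp [292.2 237.6] [293.2 234.3]
[ 0.5237145  -0.26463586  0.15      ] [ 0.52933163 -0.26437718  0.15185786]
[ 0.53751199 -0.30910724  0.103     ]
jar [ 0.38618795 -0.27549704  0.067     ] 499
```

Emit:
{"method": "jog_arm", "body": {"moves": "0 0 0 0.16 255; 0 0 0 0.16 255; 0 0 0 0 255", "squeeze": 10}}

```text
t: 0.48
ee_pos: [0.2307, -0.6327, 0.2421]
tcp_rot: [-3.137, -0.035, 0.003]
ft_force: [0.2, 0.2, 0.6]
width: 0.0615
```

Emit:
{"method": "jog_arm", "body": {"moves": "29 -46 0 0 255; 29 -46 0 0 255; 29 -46 0 0 255; 29 -46 0 0 255; 29 -46 0 0 255"}}

```text
t: 1.1
ee_pos: [0.3693, -0.3957, 0.241]
tcp_rot: [-3.138, -0.052, 0.007]
ft_force: [1.2, 0.2, 0.2]
width: 0.0111
```

Emit:
{"method": "jog_arm", "body": {"moves": "33 -43 0 0 255; 33 -43 0 0 255; 28 -40 0 0 255; 0 0 0 0 255"}}

```text
t: 1.6
ee_pos: [0.463, -0.257, 0.2414]
tcp_rot: [-3.137, -0.089, 0.005]
ft_force: [-0.7, -0.4, 0.5]
width: 0.0006
```

Emit:
{"method": "jog_arm", "body": {"moves": "0 9 30 0.03 255; 0 0 30 0 255; 0 0 29 0 255; 0 0 0 0 255"}}

```text
t: 2.1
ee_pos: [0.462, -0.2689, 0.1507]
tcp_rot: [-3.14, -0.056, 0.005]
ft_force: [0.1, -1.2, 0.4]
width: 0.0006
```

```bash
python3 - <<'E'
from h import *
a=cams.capture("side");b=cams.capture("top")
cv2.imwrite("pics/c1.png",cv2.resize(np.hstack([a[110:260,180:320],b[165:315,220:360]]),None,fx=2.8,fy=2.8,interpolation=2))
print(env.sense()["ee_pos"],env.sense()["tcp_rot"])
E
```

```text
[ 0.46383691 -0.26950449  0.15301136] [3.14025248e+00 5.43630713e-02 1.86870200e-03]
```

View pics/c1.png

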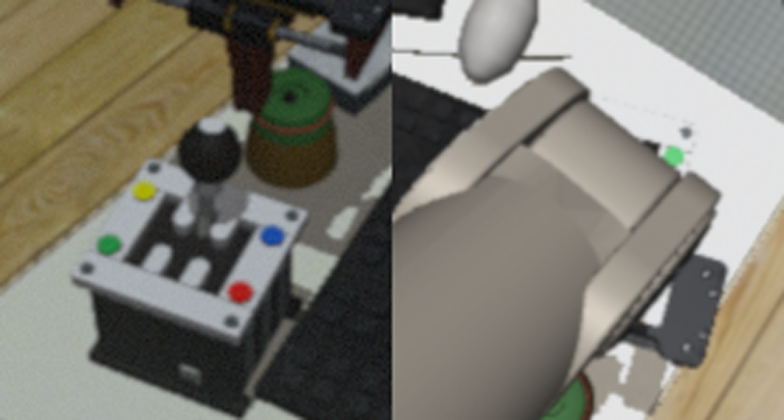

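Side view: the closed fingers, at crop (250,80), stand behind the knob at (210,150), with the jar undisturbed below. Next I push forward.

Emit:
{"method": "jog_arm", "body": {"moves": "20 0 0 0 255; 12 -2 0 0 255; 10 0 0 0 255; 10 0 0 0 255; 0 0 0 0 255"}}

```text
t: 2.82
ee_pos: [0.5183, -0.2678, 0.1578]
tcp_rot: [3.137, 0.055, 0.008]
ft_force: [-0.2, -0.9, 0.2]
width: 0.0008
```

```bash
cat >> h.py <<'E'
def shot(name):
    a=cams.capture("side");b=cams.capture("top")
    cv2.imwrite(f"pics/{name}.png",cv2.resize(np.hstack([a[110:260,180:320],b[165:315,220:360]]),None,fx=2.8,fy=2.8,interpolation=2))
    s=env.sense();print(s["t"],s["ee_pos"].round(4),s["tcp_rot"].round(3),s["ft_force"].round(1))
    # expected white cap positions
    return a,b
E
python3 -c "
from h import *
shot('c2')
for x in(-.03,-.02,-.01,0,.01): print(x,proj('side',g2w([x,0,.054])).round(1))"
```

```text
2.925 [ 0.5175 -0.2679  0.1576] [3.137 0.054 0.007] [-0.9 -0.2 -0.4]
-0.03 [254.5 163.7]
-0.02 [251.9 167.7]
-0.01 [249.3 171.8]
0 [246.7 175.9]
0.01 [244.  180.1]
```

View pics/c2.png

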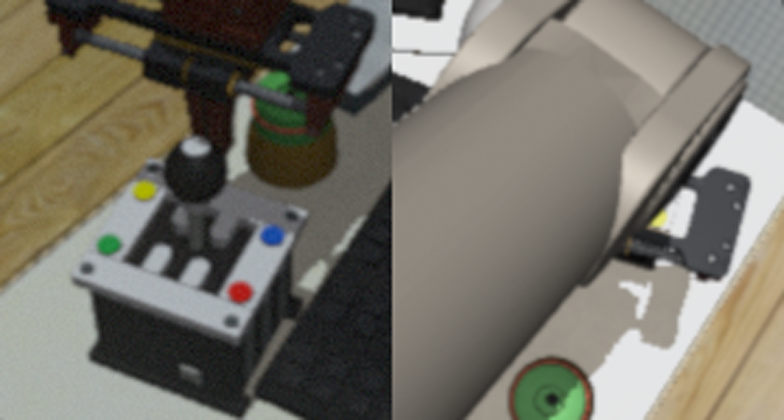

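The knob centre is at side pixel (249.6,171.4), so gate x is about -10 mm. It needs 10 mm more.

Emit:
{"method": "jog_arm", "body": {"moves": "5 0 3 0 255; 5 0 3 0 255; 0 0 0 0 255"}}

```text
t: 3.3
ee_pos: [0.5272, -0.2678, 0.151]
tcp_rot: [3.137, 0.053, 0.005]
ft_force: [-0.7, 0.0, -0.7]
width: 0.0005
```

```bash
python3 -c "
from h import *
shot('c3')"
```

```text
3.4 [ 0.527  -0.2678  0.1512] [3.137 0.053 0.006] [-0.2  1.3 -0.1]
```

View pics/c3.png

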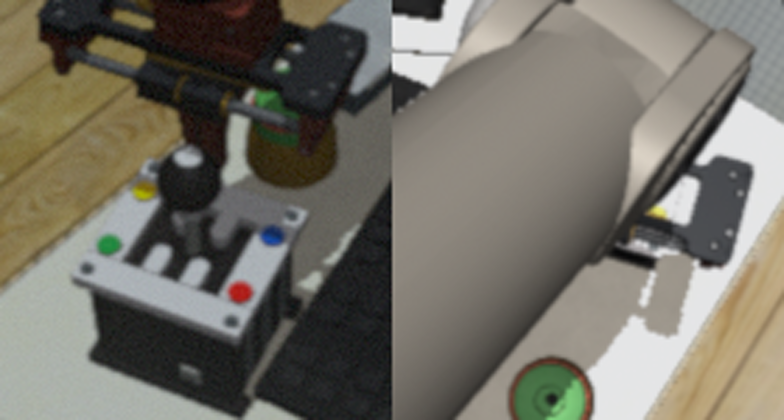

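The knob is at side pixel (247.5,174.6), so gate x is about -3 mm, inside the cross channel. I back off and go round to its left.

Emit:
{"method": "jog_arm", "body": {"moves": "-25 0 0 0 255; 0 -30 0 0 255; 0 -26 0 0 255; 0 0 0 0 255"}}

```text
t: 3.9
ee_pos: [0.5002, -0.2121, 0.1512]
tcp_rot: [3.137, 0.051, 0.01]
ft_force: [1.5, -0.2, -0.1]
width: 0.0005
```

Emit:
{"method": "jog_arm", "body": {"moves": "30 -2 0 0 255; 29 0 0 0 255; 0 0 0 0 255"}}

```text
t: 4.28
ee_pos: [0.5606, -0.2118, 0.1521]
tcp_rot: [3.134, 0.047, 0.012]
ft_force: [-1.5, -0.1, 0.7]
width: 0.0004
```

```bash
python3 -c "
from h import *
shot('c4')"
```

```text
4.375 [ 0.5581 -0.2122  0.1517] [3.135 0.045 0.008] [ 0.3  0.6 -0.2]
```

View pics/c4.png

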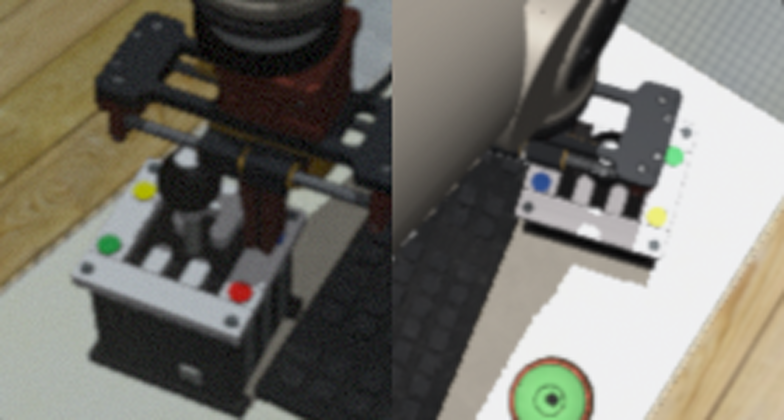

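The finger, at crop (262,210), stands left of the knob at (190,182). Next I push it right.

Emit:
{"method": "jog_arm", "body": {"moves": "2 12 0 0 255; 0 10 0 0 255; 0 10 0 0 255; 0 10 0 0 255; 0 0 0 0 255"}}

```text
t: 5.0
ee_pos: [0.5588, -0.2593, 0.1523]
tcp_rot: [3.134, 0.039, 0.007]
ft_force: [-0.1, 0.9, -0.6]
width: 0.0001
```

```bash
python3 -c "
from h import *
shot('c5')
for x in(-.006,0,.006):
  for y in (-.02,-.03,-.039): print(x,y,((proj('side',g2w([x,y,.052]))-[180,110])*2.8).round(0))"
```

```text
5.1 [ 0.5589 -0.2581  0.1523] [3.135 0.041 0.006] [ 0.4  0.2 -0.3]
-0.006 -0.02 [162. 170.]
-0.006 -0.03 [147. 164.]
-0.006 -0.039 [133. 160.]
0 -0.02 [157. 176.]
0 -0.03 [142. 171.]
0 -0.039 [129. 167.]
0.006 -0.02 [152. 183.]
0.006 -0.03 [138. 178.]
0.006 -0.039 [124. 174.]
```

View pics/c5.png

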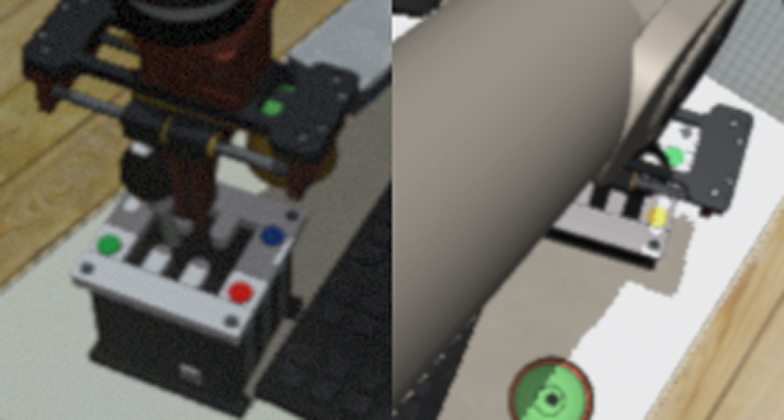

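The knob is at about (151,169) in the crop, so y is about -26 mm and x about -3 mm. I go on to the stop.

Emit:
{"method": "jog_arm", "body": {"moves": "0 6 0 0 255; 0 6 0 0 255; 0 3 0 0 255; 0 0 0 0 255"}}

```text
t: 5.6
ee_pos: [0.5593, -0.2726, 0.1518]
tcp_rot: [3.136, 0.044, 0.004]
ft_force: [0.7, 0.2, -0.4]
width: 0.0004
```

```bash
python3 -c "
from h import *
shot('c6')"
```

```text
5.7 [ 0.5593 -0.2725  0.1519] [3.136 0.044 0.005] [-0.5  0.7  0.8]
```

View pics/c6.png

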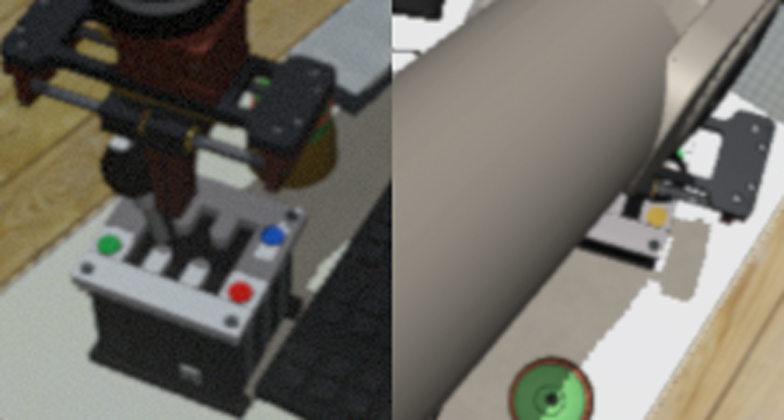

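Emit:
{"method": "jog_arm", "body": {"moves": "0 3 0 0 255; 0 2 0 0 255"}}

```text
t: 5.95
ee_pos: [0.5593, -0.2765, 0.1517]
tcp_rot: [3.137, 0.046, 0.004]
ft_force: [0.5, 2.8, -1.4]
width: 0.0005
```

Emit:
{"method": "jog_arm", "body": {"moves": "0 -22 0 0 255; -30 0 0 0 255; -25 0 0 0 255; 0 0 0 0 255"}}

```text
t: 6.45
ee_pos: [0.5035, -0.2516, 0.1519]
tcp_rot: [3.136, 0.051, 0.007]
ft_force: [0.1, -0.2, -0.2]
width: 0.0003
```

Emit:
{"method": "jog_arm", "body": {"moves": "0 25 0 0 255; 0 24 0 0 255; 0 0 0 0 255"}}

```text
t: 6.82
ee_pos: [0.509, -0.2985, 0.1533]
tcp_rot: [3.135, 0.057, 0.013]
ft_force: [-0.7, 0.2, 1.4]
width: 0.0002
```

```bash
python3 -c "
from h import *
shot('c7')"
```

```text
6.925 [ 0.5091 -0.2961  0.1531] [3.137 0.062 0.012] [-0.8  0.2 -0.4]
```

View pics/c7.png

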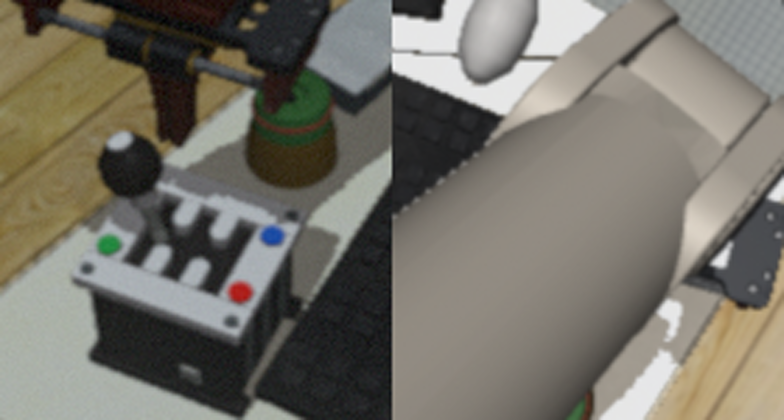

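The knob is at crop (130,165), in the right column at the cross channel. The finger is behind it at (175,110). Next I push it home.

Emit:
{"method": "jog_arm", "body": {"moves": "0 7 2 0.01 255; 14 0 0 0 255; 10 0 0 0 255; 10 0 0 0 255; 0 0 0 0 255"}}

```text
t: 7.55
ee_pos: [0.5464, -0.2999, 0.1511]
tcp_rot: [3.138, 0.05, 0.01]
ft_force: [-1.6, -0.9, 0.3]
width: 0.0005
```

Emit:
{"method": "jog_arm", "body": {"moves": "8 0 0 0 255; 8 0 0 0 255; 5 0 0 0 255; 0 0 0 0 255"}}

```text
t: 8.05
ee_pos: [0.5595, -0.304, 0.1495]
tcp_rot: [3.136, 0.039, -0.013]
ft_force: [0.2, -0.4, -0.2]
width: 0.0005
```

```bash
python3 -c "
from h import *
shot('c8')
for x in(.02,.03,.037): print(x,((proj('side',g2w([x,-.039,.046]))-[180,110])*2.8).round(0))"
```

```text
8.15 [ 0.5596 -0.3038  0.1496] [ 3.136  0.04  -0.013] [ 0.5 -0.8  0.5]
0.02 [114. 196.]
0.03 [106. 208.]
0.037 [101. 216.]
```

View pics/c8.png

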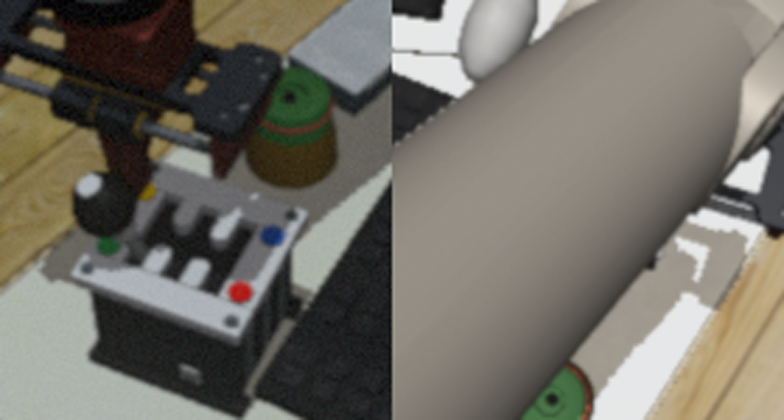

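The knob is at about (104,203), so x is about 27 mm. I keep pushing until the force rises.

Emit:
{"method": "jog_arm", "body": {"moves": "4 0 0 0 255; 4 0 0 0 255; 3 0 0 0 255; 0 0 0 0 255"}}

```text
t: 8.65
ee_pos: [0.5688, -0.3034, 0.1489]
tcp_rot: [3.137, 0.039, -0.02]
ft_force: [-1.1, -0.6, -0.6]
width: 0.0005
```

Emit:
{"method": "jog_arm", "body": {"moves": "3 0 0 0 255; 3 0 0 0 255"}}

```text
t: 8.9
ee_pos: [0.5731, -0.3032, 0.1483]
tcp_rot: [3.138, 0.038, -0.027]
ft_force: [-7.7, 1.3, 3.5]
width: 0.0006
```

```bash
python3 -c "
from h import *
shot('c9')"
```

```text
9.0 [ 0.5735 -0.3031  0.1483] [ 3.138  0.039 -0.026] [-5.4 -0.1  1.2]
```

View pics/c9.png

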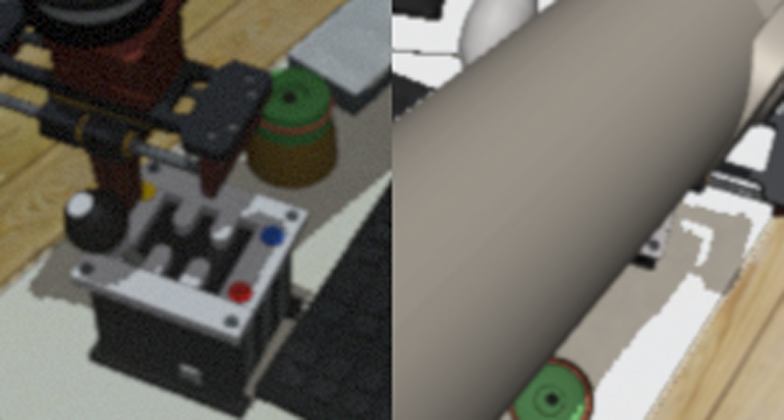

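The force rose to about 8 N at the stop, and the knob is at (96,220), where home was expected at (101,216). I retreat and check.

Emit:
{"method": "jog_arm", "body": {"moves": "-25 0 0 0 255; -30 0 0 0 255; 0 0 -50 0 255; 0 0 -50 0 255; 0 0 0 0 255"}}

```text
t: 9.62
ee_pos: [0.5245, -0.3025, 0.2529]
tcp_rot: [3.137, 0.045, -0.007]
ft_force: [-0.1, -0.4, 0.1]
width: 0.0004
```

Emit:
{"method": "jog_arm", "body": {"moves": "-30 40 0 0 255; -30 50 0 0 255; -30 50 0 0 255; -30 50 0 0 255; 0 0 0 0 255"}}

```text
t: 10.25
ee_pos: [0.4131, -0.4995, 0.2511]
tcp_rot: [3.136, 0.057, 0.004]
ft_force: [-0.4, 0.9, 0.8]
width: 0.0004
```

```bash
python3 -c "
from h import *
a,b=shot('c10')
cv2.imwrite('pics/s10.png',a);cv2.imwrite('pics/t10.png',b)
print([proj('top',g2w([x,-.039,.045])).round(1) for x in(.03,.037)])
uv,ar=blob(b,'top','green',(258,288,295,325));print('jar',plane('top',uv,.067),ar)"
```

```text
10.35 [ 0.4172 -0.4945  0.2511] [3.139 0.069 0.007] [ 0.8  1.  -0.5]
[array([320.2, 212.2]), array([321.2, 208.9])]
jar [ 0.38620302 -0.27544721  0.067     ] 498
```

View pics/c10.png

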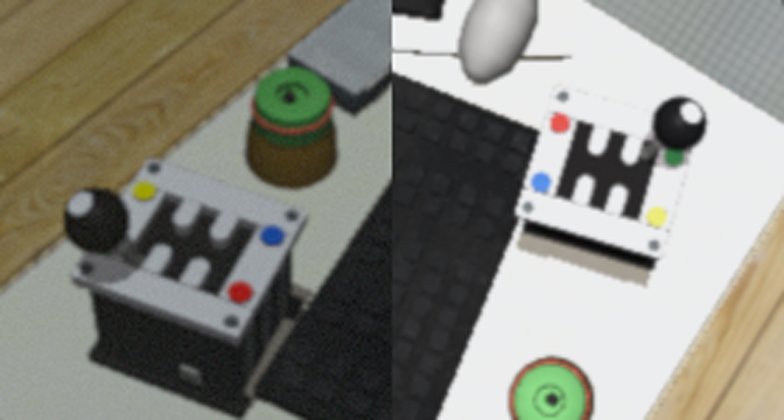

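View pics/t10.png

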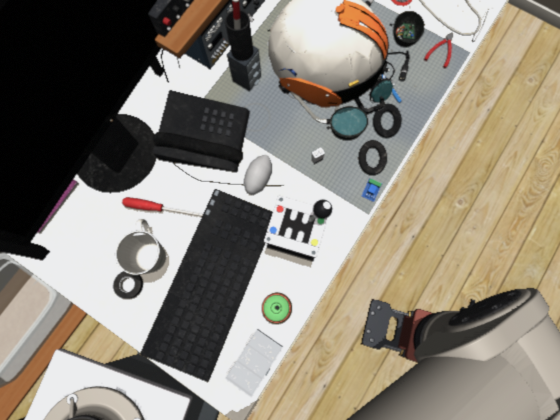

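The knob is at top pixel (322.5,208.9), where home was expected at (321.2,208.9), beside the green disc. The jar, mouse and battery are where they were and the arm is clear.

```bash
python3 -c "
from rig import env
print(env.finish_job())"
```

```text
the job is handed in; nothing more can be done
None
```

The lever is home in the far right slot marked by the green disc, and the job was handed in at about 10.4 s of the 43 s allowed.

**What I did:** With the gripper shut, I pushed the knob out of the near middle slot into the cross channel. I then pushed it right to the side stop, and forward until the end stop showed as about 8 N at the wrist. It entered no other slot in the views between pushes, and the fingers only ever pushed from outside.

**Last checks:**
- **Knob:** in the top view it is about 1 px from the computed home position. In the side view it was about 2 px off, which fits the roughly 2 mm calibration.
- **Objects:** the jar measured the same position as at the start, to within 0.1 mm. The mouse and battery look unmoved in the pictures, though I did not measure them.
- **Arm:** it stands well clear of the lever, and the wrist force is back to noise.

No check failed. The side stop was less clear than the end stop, at only about 3 N, but the next picture showed the lever in the right column before I pushed it forward.

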